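# Set the cups on their saucers in the ware tray

## Task

Make up the ware tray for the kiln: fetch the three cups with handles from the bench, one at a time, and set each down gently, without dropping it, upright and central on its own saucer in the tray: the small cup on the small saucer, the medium on the medium, the large on the large. The two beakers without handles and the jug with the pouring lip have no saucers and do not go in: leave them standing where they are, and leave the saucers lying flat in the tray.

Things in the scene. Friction and masses are not known exactly. Their poses are not given: they have to be found in the camera images.
- ware_tray: Reddish-brown wooden ware tray standing on the bench (heavy, fixed), 170 (x) by 440 (y) mm, floor 8 mm thick, rims 10 mm wide and 18 mm high overall; the three saucers stand side by side in it along its y. Origin: centre of its underside; z up.
- small_saucer: The small saucer: loose round grey clay dish of 96 mm rim diameter, rim 17.5 mm high, standing in the ware tray; its flat centre is about 46 mm across and lies 6 mm above its underside, and from there the flange slopes up to the rim. Origin: centre of its underside; z up.
- medium_saucer: The medium saucer: loose round grey clay dish of 112 mm rim diameter, rim 17.5 mm high, standing in the ware tray; its flat centre is about 54 mm across and lies 6 mm above its underside, and from there the flange slopes up to the rim. Origin: centre of its underside; z up.
- large_saucer: The large saucer: loose round grey clay dish of 128 mm rim diameter, rim 17.5 mm high, standing in the ware tray; its flat centre is about 64 mm across and lies 6 mm above its underside, and from there the flange slopes up to the rim. Origin: centre of its underside; z up.
- small_cup_mid (a point): The small cup: loose grey clay cup WITH a loop handle, standing on the bench; 48 mm outside diameter (upright walls in its upper half, about 4 mm thick), 52 mm high, foot 30 mm across. The handle stands 26 mm out from the wall along the cup's +x, between about a third of its height and just below the rim, 8 mm thick. Point: on the cup's axis, half-way up (26 mm above its underside); z up. About 90 g.
- medium_cup_mid (a point): The medium cup: loose grey clay cup WITH a loop handle, standing on the bench; 58 mm outside diameter (upright walls in its upper half, about 4 mm thick), 62 mm high, foot 38 mm across. The handle stands 26 mm out from the wall along the cup's +x, between about a third of its height and just below the rim, 8 mm thick. Point: on the cup's axis, half-way up (31 mm above its underside); z up. About 130 g.
- large_cup_mid (a point): The large cup: loose grey clay cup WITH a loop handle, standing on the bench; 68 mm outside diameter (upright walls in its upper half, about 4 mm thick), 72 mm high, foot 48 mm across. The handle stands 26 mm out from the wall along the cup's +x, between about a third of its height and just below the rim, 8 mm thick. Point: on the cup's axis, half-way up (36 mm above its underside); z up. About 190 g.
- small_beaker_mid (a point): A look-alike: grey clay beaker WITHOUT a handle, otherwise like the small cup: 48 mm diameter, 52 mm high. Stays where it is. Point: on its axis, half-way up; z up.
- medium_beaker_mid (a point): A look-alike: grey clay beaker WITHOUT a handle, otherwise like the medium cup: 58 mm diameter, 62 mm high. Stays where it is. Point: on its axis, half-way up; z up.
- jug_mid (a point): A look-alike: grey clay milk jug, 68 mm diameter and 72 mm high like the large cup, with a loop handle (26 mm out along its +x) and, opposite it, a pouring lip rising a little above the rim and drawn out about 20 mm beyond the wall along its -x. Stays where it is. Point: on its axis, half-way up; z up.
Not all that is in view belongs to the job. What is shaped like the medium_saucer but blue is not meant.

How it is judged:
At the end, for the whole second after the job is handed in: Each cup stands released, at rest and upright (0.1 rad), its foot flat on the centre of its own-size saucer (axes within 10 mm, height within 4 mm); the saucers lie flat (0.05 rad) on the tray floor; beakers and jug stand upright within 20 mm of their start (horizontal distance between small_cup_mid and small_saucer below 0.01 m and z of small_cup_mid in the frame of small_saucer between 0.028 and 0.036 m and angle between each of small_cup_mid, medium_cup_mid, large_cup_mid, small_beaker_mid, medium_beaker_mid, jug_mid's own z axis and vertical below 0.1 rad and linear speed of each of small_cup, small_saucer, medium_cup, medium_saucer, large_cup, large_saucer below 0.02 m/s and z of small_saucer in the frame of ware_tray between 0.004 and 0.02 m and angle between each of small_saucer, medium_saucer, large_saucer's own z axis and vertical below 0.05 rad and horizontal distance between medium_cup_mid and medium_saucer below 0.01 m and z of medium_cup_mid in the frame of medium_saucer between 0.033 and 0.041 m and z of medium_saucer in the frame of ware_tray between 0.004 and 0.02 m and horizontal distance between large_cup_mid and large_saucer below 0.01 m and z of large_cup_mid in the frame of large_saucer between 0.038 and 0.046 m and z of large_saucer in the frame of ware_tray between 0.004 and 0.02 m and distance of each of small_beaker_mid, medium_beaker_mid, jug_mid from where it was at the start of the episode below 0.02 m); the robot touches nothing.
It fails at once if a cup is knocked over (angle between any of small_cup_mid, medium_cup_mid, large_cup_mid's own z axis and vertical above 0.8 rad).
It fails at once if a cup is dropped (falls free from more than about 2 cm) ((linear speed of small_cup above 0.65 m/s and contact force between the fingers and small_cup below 0.05 N) or (linear speed of medium_cup above 0.65 m/s and contact force between the fingers and medium_cup below 0.05 N) or (linear speed of large_cup above 0.65 m/s and contact force between the fingers and large_cup below 0.05 N)).
It fails at once if a beaker or the jug is moved more than 25 mm or tipped ((distance of small_beaker_mid from where it was at the start of the episode above 0.025 m or angle between small_beaker_mid's own z axis and vertical above 0.4 rad) or (distance of medium_beaker_mid from where it was at the start of the episode above 0.025 m or angle between medium_beaker_mid's own z axis and vertical above 0.4 rad) or (distance of jug_mid from where it was at the start of the episode above 0.025 m or angle between jug_mid's own z axis and vertical above 0.4 rad)).
It also fails if it takes over 88 s, if anything falls off the work surface, if the arm or the gripper's body presses on something with over 40 N, if the wrist force passes 120 N, or if a joint passes its speed limit or range.

## Robot

A 6-joint arm with a two-finger parallel gripper is mounted at the origin on the work surface. World frame = base frame: x ahead of the robot, y to its left, z up, the work surface at z = 0. Lengths are in m, angles in rad, forces in N, time in s.
With the tool pointing down it reaches from about 0.35 to 0.975 m from the base axis. Payload 4.9 kg.
Tool frame: the origin (TCP) lies at the very end of the fingers, on their centre line; the grasp point (between the pads) lies 19 mm behind it; z points along the fingers, y is the direction in which the jaws open and shut (so a half turn about z gives the same grasp; the last joint's range is limited). The gripper opens to 85 mm and grips with 20 to 120 N. Pads are 22 mm wide; open, the fingers measure 114 mm over their backs; the gripper's body (76 mm by 85 mm) begins 54 mm behind the grasp point. The pads swing forward as they close: fully open they stand 13 mm farther back than shut.
Start: joints at [-1.272, 0.053, 1.613, -0, 1.476, -0.119], TCP at [0.254, -0.571, 0.231] pointing down, gripper open.
Joint ranges: [-3.01, 3.01], [-1.01, 2.22], [0.06, 2.58], [-1.02, 4.17], [0.09, 2.62], [-3.14, 3.14]. Speed limits (rad/s): [2.57, 2.57, 3.14, 3.14, 3.14, 3.14].

## Interface

Orientations are given as a unit quaternion [w, x, y, z].
In Python, from plant import state, grab_frame, camera_model, job_done, search_frame, masks_of, place_of gives the robot as it stands.
- The arm moves only by the tool drive_tool, never from a script. Its argument "series" is a list of rows, each a list of 2 entries, a list of its own where there are three numbers: the shift along the world's x, y, z in m, then the turn, a rotation vector about the world's x, y, z in degrees. A call has 1 to 8 rows; each row is the pose to reach, as a shift and turn from the pose commanded when the call began; what a row does not reach only later rows make up. A row lasts 1/10 s, in which the tool goes at most 50 mm and 8.59 degrees, less where a joint would pass 70% of its speed; a pose out of reach is approached as far as the arm can. A call with a gripper value outside its range is refused whole. "fingers" is the closure, from -1 (fully open) to 1 (shut), so that 0 is half open, set as the call begins (left out, the last holds). The fingers move at their own pace and stop on an object; the grip force is fixed at half the most. Time passes only in rows, so rows that repeat a pose let the fingers close. It gives the time, the measured TCP pose, the force and the opening at its end, in the units of the state.
- state(): the state, without advancing time (a new reading comes with each control period).
- grab_frame(name): name is "scene" or "side" or "wrist"; returns the picture (480x640x3 uint8, red, green, blue); there is no depth.
- camera_model(name): a dict with "fovy" (degrees; the focal length in pixels is half the picture's height over the tangent of half this angle, whatever the lens; pixels are square), "cx", "cy" (the principal point, pixels), "rvec" (rotation vector, rad) and "tvec" (3), from world to camera coordinates, as OpenCV has them. Camera axes: x right, y down, z forward; pixel columns grow to the right and rows downward; lengths in m; the calibration is good to about 2 mm. A picture is of the moment at which its call begins: read the wrist's pose just before it. camera_model takes no time and is no camera call; for the wrist camera it gives the pose at the moment of the call.
- job_done(): hands the job in, once; it reports no verdict.
Trained networks look in the newest picture that a camera, given by its name, has taken for a name from the list of things; names that differ only in an ending like _2 or _b are one class to them, and where a whole thing is asked for, a point or a joint stands for the part that bears it (a point fixed in the world has none). Each returns a list of dicts, best first, with "confidence" (0 to 1); they miss things now and then, are a little off and sometimes report something else, mostly with a low value. They report only what shows in the picture. A call takes as long as a camera call. They do not tell look-alikes from the thing itself.
- search_frame(camera, name): "location" ([x, y, z] in m, in world coordinates, good to about 4 mm: the middle of the surface that is visible of it).
- masks_of(camera, name): "pixels" (480x640 bool, what is visible of it).
- place_of(camera, name): "location" ([x, y, z] in m, in world coordinates, good to about 4 mm: a listed point, or the origin of a listed thing).
The state is a dict: "time": time; "joint_pos": joint angles; "joint_vel": joint speeds; "joint_efforts": joint torques, N m; "tool_pos": TCP position; "tool_rot": TCP orientation; "contact_force": force on the tool from outside, world axes, zero at the start; "ft_torque": the same for the moment, N m; "gripper_width": opening from 0.0 (shut) to 1.0 (fully open).
Only numpy, scipy, OpenCV 4.12 (cv2) and the standard library are available. Lean on these libraries where they do the work, as an engineer would, in place of code of your own. Each camera call takes 0.05 s, during which the arm holds its last target.

## Working session

There is one attempt and no reset: what is moved stays moved. The work goes in short steps, Python scripts to look and compute and a tool call to move; the robot and the scene stay as the last step left them, time stands still between calls to the robot, and variables do not carry over. Pictures are saved under pics/ and viewed, and the job is handed in when it is done.

Besides the shell and the picture viewer there is one more tool, called after "Request:" as name([rows], argument=value, ...), one row to a line, values as JSON. drive_tool: Moves the arm, as the interface text tells. Its arguments: {"type":"object","properties":{"series":{"type":"array","items":{"type":"array"}},"fingers":{"type":"number"}},"required":["series"]}

```bash
mkdir -p pics; ls; python3 - <<'E'
from plant import *
import cv2
print(state())
for n in ("scene","side","wrist"):
    im=grab_frame(n); cv2.imwrite(f"pics/{n}0.png",im[:,:,::-1]); m=camera_model(n); print(n,m)
E
```

```text
pics
{'time': 0.0, 'joint_pos': array([-1.27200574e+00,  5.33757492e-02,  1.61429104e+00, -7.75472128e-06,
        1.47598599e+00, -1.19024890e-01]), 'joint_vel': array([ 1.74238371e-04,  2.01579204e-03,  1.99480753e-04,  2.01880468e-04,
       -6.41485152e-05, -6.40324913e-04]), 'joint_efforts': array([ 1.18053867e-03, -3.93687236e+01, -3.70169592e+01, -5.17092383e-05,
        7.06895051e-03, -7.07742664e-07]), 'tool_pos': array([ 0.25340389, -0.57064787,  0.23005307]), 'tool_rot': array([-1.02556158e-03,  9.78257428e-01,  2.07391762e-01, -9.63046490e-05]), 'contact_force': array([-0.3184802 ,  0.70579753, -0.35863218]), 'ft_torque': array([-0.0197159 , -0.02709721,  0.00097183]), 'gripper_width': 0.9997607808332039}
scene {'fovy': 53.96413908294752, 'cx': 319.48066062598696, 'cy': 240.75238572008297, 'rvec': array([ 1.56381217,  2.28498994, -0.60682823]), 'tvec': array([ 0.13111697, -0.4417711 ,  1.42030295])}
side {'fovy': 43.60548659768144, 'cx': 316.5243805029007, 'cy': 242.4762880486828, 'rvec': array([ 0.94675163, -2.50962797,  1.0127764 ]), 'tvec': array([0.46044976, 0.25670947, 1.05669787])}
wrist {'fovy': 65.97997605856014, 'cx': 316.3684479674572, 'cy': 240.81727970825628, 'rvec': array([-2.43679325,  1.58189695,  0.2183274 ]), 'tvec': array([-0.62494652, -0.03558239,  0.37705733])}
```

View pics/scene0.png

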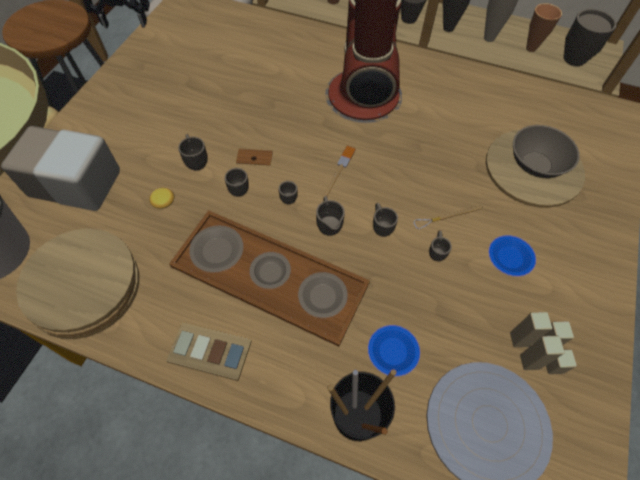

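View pics/side0.png

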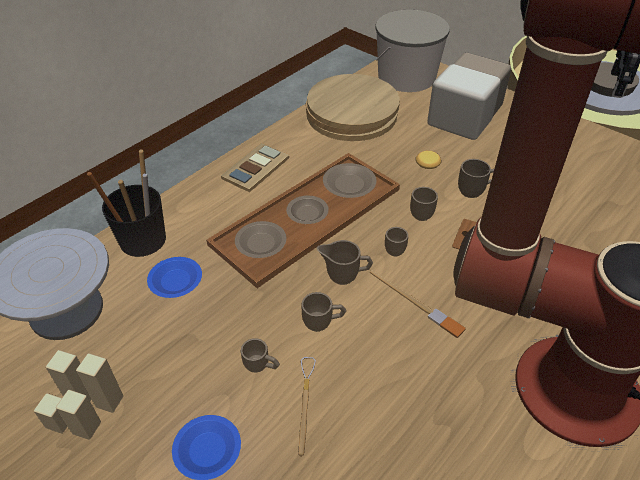

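View pics/wrist0.png

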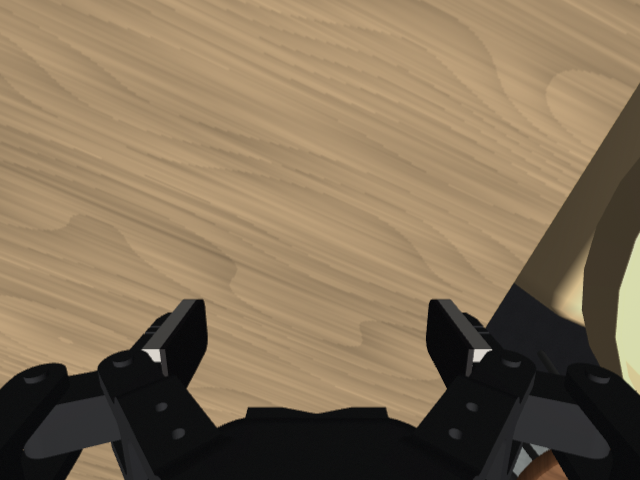

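```bash
cat > h.py <<'E'
import numpy as np, cv2
from plant import *
def KRT(m):
    f=240/np.tan(np.radians(m['fovy'])/2); K=np.array([[f,0,m['cx']],[0,f,m['cy']],[0,0,1]])
    return K,cv2.Rodrigues(m['rvec'])[0],m['tvec']
def back(m,uv,z):
    K,R,t=KRT(m); d=R.T@np.linalg.inv(K)@np.array([uv[0],uv[1],1]); c=-R.T@t
    return c+d*(z-c[2])/d[2]
def proj(m,P):
    K,R,t=KRT(m); return cv2.projectPoints(np.atleast_2d(np.float64(P)),m['rvec'],m['tvec'],K,None)[0].reshape(-1,2)
E
python3 - <<'E'
from h import *
np.set_printoptions(precision=4,suppress=True)
for c in ("scene","side"):
    grab_frame(c); m=camera_model(c)
    for n in ["ware_tray","small_saucer","medium_saucer","large_saucer","small_cup_mid","medium_cup_mid","large_cup_mid","small_beaker_mid","medium_beaker_mid","jug_mid"]:
        for r in place_of(c,n):
            print(c,n,round(r['confidence'],2),r['location'],proj(m,r['location'])[0].round())
print(state()['time'])
E
python3 - <<'E'
import cv2
a=cv2.imread('pics/scene0.png')[120:350,160:480]
cv2.imwrite('pics/sc_crop.png',cv2.resize(a,None,fx=2.5,fy=2.5,interpolation=cv2.INTER_CUBIC))
E
```

```text
scene ware_tray 0.68 [0.6553, -0.0141, -0.001] [270. 275.]
scene small_saucer 0.66 [0.6516, -0.0106, 0.0131] [271. 272.]
scene small_saucer 0.36 [0.4625, -0.1921, 0.0311] [236. 184.]
scene medium_saucer 0.82 [0.6697, 0.1151, 0.0012] [319. 298.]
scene medium_saucer 0.79 [0.3974, 0.5074, 0.0018] [510. 256.]
scene medium_saucer 0.75 [0.7292, 0.3101, 0.0044] [393. 352.]
scene large_saucer 0.56 [0.6464, -0.1536, 0.0054] [218. 252.]
scene large_saucer 0.56 [0.4195, -0.334, 0.0317] [195. 156.]
scene small_cup_mid 0.92 [0.4618, 0.3393, 0.0249] [438. 251.]
scene medium_cup_mid 0.67 [0.4392, 0.1982, 0.0312] [385. 224.]
scene large_cup_mid 0.57 [0.4194, -0.3306, 0.0336] [196. 155.]
scene small_beaker_mid 0.92 [0.4403, -0.06, 0.022] [287. 195.]
scene medium_beaker_mid 0.69 [0.4629, -0.1896, 0.0301] [237. 184.]
scene jug_mid 0.93 [0.4748, 0.0666, 0.0351] [329. 218.]
side ware_tray 0.83 [0.657, -0.0181, 0.0021] [308. 214.]
side ware_tray 0.61 [0.4422, 0.1962, 0.03] [316. 313.]
side small_saucer 0.79 [0.6521, -0.0097, 0.0059] [307. 216.]
side small_saucer 0.22 [0.443, -0.0573, 0.0242] [395. 242.]
s
[... 155 characters left out ...]
.1211, 0.0102] [261. 243.]
side medium_saucer 0.21 [0.652, -0.1548, 0.0066] [348. 184.]
side large_saucer 0.89 [0.652, -0.1581, 0.0078] [349. 183.]
side small_cup_mid 0.59 [0.464, 0.3419, 0.0294] [253. 355.]
side medium_cup_mid 0.77 [0.4381, 0.1961, 0.0264] [318. 315.]
side medium_cup_mid 0.65 [0.6532, -0.0101, 0.009] [307. 215.]
side medium_cup_mid 0.52 [0.6648, 0.1215, 0.0055] [262. 245.]
side large_cup_mid 0.8 [0.4208, -0.3318, 0.0383] [473. 179.]
side small_beaker_mid 0.88 [0.4423, -0.0556, 0.0257] [395. 243.]
side medium_beaker_mid 0.96 [0.4629, -0.1896, 0.0321] [423. 204.]
side jug_mid 0.61 [0.484, 0.0695, 0.0367] [342. 262.]
side jug_mid 0.18 [0.4419, -0.0576, 0.0285] [396. 241.]
1.25
```

View pics/sc_crop.png

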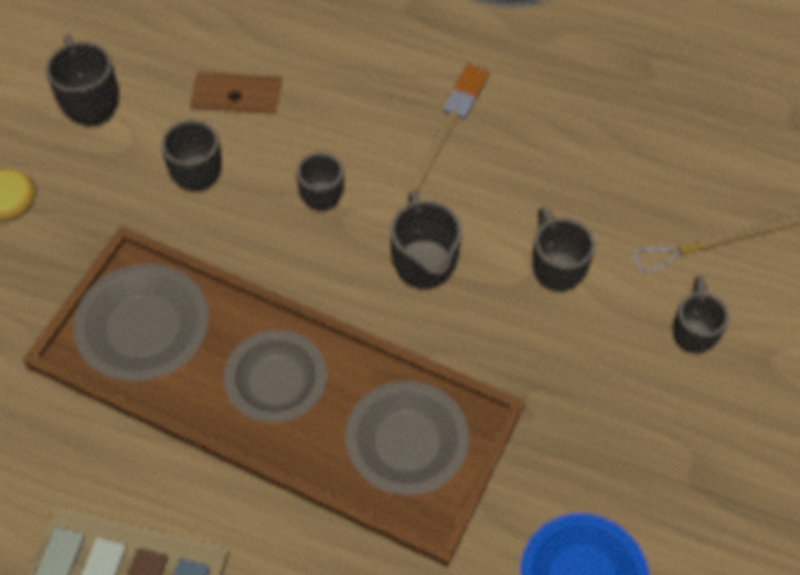

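```bash
cat > fit.py <<'E'
from h import *
from scipy.optimize import minimize
A=np.linspace(0,2*np.pi,48,endpoint=False)
def circ(x,y,r,z): return np.c_[x+r*np.cos(A),y+r*np.sin(A),np.full(48,z)]
def sil(m,parts):
    S=4; out=np.zeros((480*S,640*S),np.uint8)
    for P in parts:
        q=proj(m,P); hull=cv2.convexHull(((q+.5)*S-.5).round().astype(np.int32)); cv2.fillConvexPoly(out,hull,1)
    return cv2.resize(out.astype(np.float32),(640,480),interpolation=cv2.INTER_AREA)
def cup(p,d,h,foot,handle,z0=0):
    x,y=p[:2]
    parts=[np.vstack([circ(x,y,d/2,z0+h),circ(x,y,d/2,z0+h/2),circ(x,y,foot/2,z0)])]
    if handle:
        c,s=np.cos(p[2]),np.sin(p[2]); 
        parts.append(np.array([[x+c*u-s*v,y+s*u+c*v,z0+z] for u in (d/2-4,d/2+26) for v in (-.004,.004) for z in (h/3,h-.004)]) if 0 else
          np.array([[x+c*u-s*v,y+s*u+c*v,z0+z] for u,z in ((d/2-.004,h-.004),(d/2+.018,h-.004),(d/2+.026,h-.012),(d/2+.026,h/2),(d/2+.018,h/3),(d/2-.004,h/3)) for v in (-.004,.004)]))
    return parts
def saucer(p,d,z0=.008):
    return [np.vstack([circ(p[0],p[1],d/2,z0+.0175),circ(p[0],p[1],d/2-.022,z0)])]
def fit(model,p0,obs,dp):
    def cost(p):
        e=0
        for m,mask in obs:
            s=sil(m,model(p)); e+=np.abs(s-mask).sum()/mask.sum()
        return e/len(obs)
    n=len(p0); sim=np.vstack([p0]+[np.array(p0)+np.eye(n)[i]*dp[i] for i in range(n)])
    r=minimize(cost,p0,method='Nelder-Mead',options=dict(initial_simplex=sim,xatol=1e-4,fatol=1e-4,maxiter=150))
    return r.x,r.fun
E
python3 - <<'E'
from fit import *
np.set_printoptions(precision=4,suppress=True)
C={'small_cup':(.463,.340,.048,.052,.030),'medium_cup':(.4385,.197,.058,.062,.038),'large_cup':(.420,-.331,.068,.072,.048)}
S={'small_saucer':(.652,-.010,.096),'medium_saucer':(.668,.119,.112),'large_saucer':(.650,-.156,.128)}
M={}
for c in ("scene","side"):
    grab_frame(c); m=camera_model(c)
    for n in list(C)+list(S):
        g=(C.get(n) or S.get(n))[:2]; uv=proj(m,[[*g,.02]])[0]
        best=None
        for r in masks_of(c,n):
            ys,xs=np.nonzero(r['pixels']); d=np.hypot(xs.mean()-uv[0],ys.mean()-uv[1])
            if d<20 and best is None: best=r['pixels'].astype(np.float32); print(c,n,round(r['confidence'],2),int(best.sum()))
        if best is not None: M.setdefault(n,[]).append((m,best))
for n,(x,y,d,h,f) in C.items():
    for obs in ([M[n]]+[[o] for o in M[n]]):
        best=min((fit(lambda p:cup(p,d,h,f,True),[x,y,a],obs,[.006,.006,.4]) for a in (2.4,3.1,3.8)),key=lambda r:r[1]); print(n,best)
for n,(x,y,d) in S.items():
    for obs in ([M[n]]+[[o] for o in M[n]]): print(n,fit(lambda p:saucer(p,d),[x,y],obs,[.006,.006]))
print(state()['time'])
E
```

```text
Traceback (most recent call last):
ValueError: it knows: jug_mid, large_cup_mid, large_saucer, medium_beaker_mid, medium_cup_mid, medium_saucer, small_beaker_mid, small_cup_mid, small_saucer, ware_tray
```

```bash
cat > run1.py <<'E'
from fit import *
np.set_printoptions(precision=4,suppress=True)
C={'small_cup_mid':(.463,.340,.048,.052,.030),'medium_cup_mid':(.4385,.197,.058,.062,.038),'large_cup_mid':(.420,-.331,.068,.072,.048)}
S={'small_saucer':(.652,-.010,.096),'medium_saucer':(.668,.119,.112),'large_saucer':(.650,-.156,.128)}
M={}
for c in ("scene","side"):
    grab_frame(c); m=camera_model(c)
    for n in list(C)+list(S):
        g=(C.get(n) or S.get(n))[:2]; uv=proj(m,[[*g,.02]])[0]
        best=None
        for r in masks_of(c,n):
            ys,xs=np.nonzero(r['pixels']); d=np.hypot(xs.mean()-uv[0],ys.mean()-uv[1])
            if d<20 and best is None: best=r['pixels'].astype(np.float32); print(c,n,round(r['confidence'],2),int(best.sum()))
        if best is not None: M.setdefault(n,[]).append((m,best))
for n,(x,y,d,h,f) in C.items():
    for obs in ([M[n]]+[[o] for o in M[n]]):
        best=min((fit(lambda p:cup(p,d,h,f,True),[x,y,a],obs,[.006,.006,.4]) for a in (2.4,3.1,3.8)),key=lambda r:r[1]); print(n,best)
for n,(x,y,d) in S.items():
    for obs in ([M[n]]+[[o] for o in M[n]]): print(n,fit(lambda p:saucer(p,d),[x,y],obs,[.006,.006]))
print(state()['time'])
E
python3 run1.py
```

```text
scene small_cup_mid 0.88 434
scene medium_cup_mid 0.58 603
scene large_cup_mid 0.63 755
scene small_saucer 0.96 1160
scene medium_saucer 0.57 1719
side small_cup_mid 0.94 863
side large_cup_mid 0.93 985
side small_saucer 0.81 949
side medium_saucer 0.69 1481
side large_saucer 0.58 1420
small_cup_mid (array([0.4607, 0.3402, 3.3839]), np.float64(0.12199783325195312))
small_cup_mid (array([0.4606, 0.3396, 3.3863]), np.float64(0.11621543765068054))
small_cup_mid (array([0.4609, 0.3413, 3.3819]), np.float64(0.10370799899101257))
medium_cup_mid (array([0.439 , 0.1952, 3.7909]), np.float64(0.08965588361024857))
medium_cup_mid (array([0.439 , 0.1952, 3.7909]), np.float64(0.08965588361024857))
large_cup_mid (array([ 0.4211, -0.3335,  4.512 ]), np.float64(0.11812388896942139))
large_cup_mid (array([ 0.4214, -0.3344,  3.93  ]), np.float64(0.08559602499008179))
large_cup_mid (array([ 0.4199, -0.3313,  2.004 ]), np.float64(0.06624365597963333))
small_saucer (array([ 0.6538, -0.0124]), np.float64(0.057994578033685684))
small_saucer (array([ 0.6527, -0.0136]), np.float64(0.052101291716098785))
small_saucer (array([ 0.6547, -0.0116]), np.float64(0.04182033613324165))
medium_saucer (array([0.6668, 0.1223]), np.float64(0.05177433788776398))
medium_saucer (array([0.6665, 0.1219]), np.float64(0.049956370145082474))
medium_saucer (array([0.6669, 0.1233]), np.float64(0.04789837822318077))
large_saucer (array([ 0.648 , -0.1528]), np.float64(0.05255281552672386))
large_saucer (array([ 0.648 , -0.1528]), np.float64(0.05255281552672386))
2.0
```

```bash
python3 - <<'E'
from h import *
m=camera_model("scene"); s=camera_model("side")
for n,c,hz,u,v in (("L",(.4205,-.3325),.055,(187.2,137),None),("M",(.439,.1955),.048,(377.5,207),(341,310)),("S",(.4607,.3402),.04,(439.5,234.5),(276,364))):
    for mm,q in ((m,u),(s,v)):
        if q is None: continue
        P=back(mm,q,hz); print(n,P,np.arctan2(P[1]-c[1],P[0]-c[0]))
import cv2
b=cv2.imread('pics/side0.png'); a=cv2.imread('pics/scene0.png')
f=lambda im,x,y:cv2.resize(im[y-30:y+30,x-40:x+40],None,fx=5,fy=5,interpolation=cv2.INTER_CUBIC)
cv2.imwrite('pics/cups_side.png',np.vstack([np.hstack([f(b,475,178),f(b,342,262)]),np.hstack([f(b,318,313),f(b,258,357)])]))
E
```

```text
L [ 0.38623758 -0.36936592  0.055     ] -2.3196079373741907
M [0.41027112 0.16892815 0.048     ] -2.395180043950341
M [0.4020748 0.1709293 0.048    ] -2.5544548058824126
S [0.42614045 0.33030001 0.04      ] -2.8626020813863313
S [0.41535368 0.33198826 0.04      ] -2.9624447036877606
```

View pics/cups_side.png

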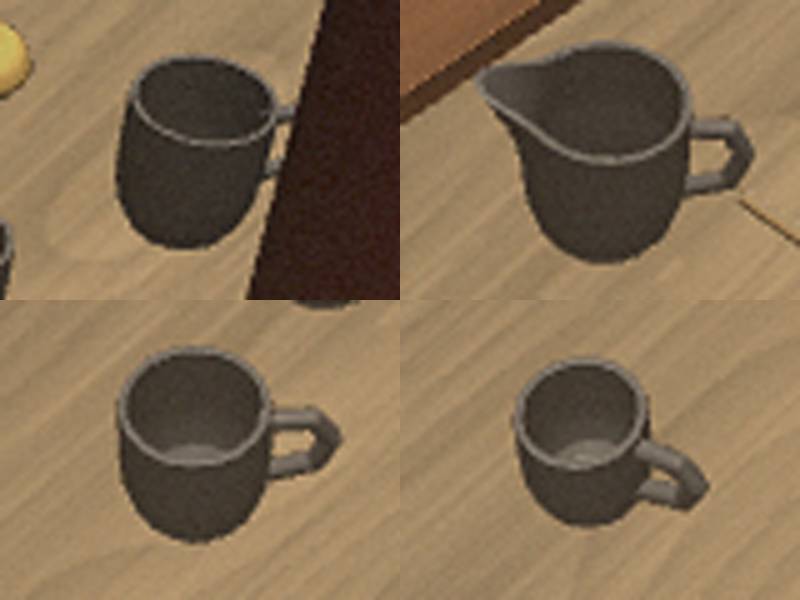

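Request:
drive_tool([
  [[0.027, 0.04, -0.01], [0, 0, 4]],
  [[0.055, 0.08, -0.02], [0, 0, 8]],
  [[0.083, 0.119, -0.03], [0, 0, 12]],
  [[0.111, 0.158, -0.04], [0, 0, 16]],
  [[0.139, 0.198, -0.05], [0, 0, 20]],
  [[0.167, 0.238, -0.06], [0, 0, 23]],
  [[0.167, 0.238, -0.07], [0, 0, 23]],
  [[0.167, 0.238, -0.07], [0, 0, 23]],
], fingers=-1)

```text
time: 2.8
tool_pos: [0.4203, -0.3318, 0.1597]
tool_rot: [-0.001, 0.917, 0.399, -0.001]
contact_force: [0.8, -0.5, -0.2]
gripper_width: 1.001
```

```bash
python3 - <<'E'
from h import *
s=state(); print(s['time'],s['tool_pos'],s['tool_rot'],s['contact_force'])
im=grab_frame("wrist"); m=camera_model("wrist"); im=im[:,:,::-1].copy()
A=np.linspace(0,6.283,60)
for z,r in ((.072,.034),(.0,.024)):
    q=proj(m,np.c_[.4205+r*np.cos(A),-.3325+r*np.sin(A),0*A+z]); cv2.polylines(im,[q.astype(int)],True,(0,255,0),1)
cv2.imwrite("pics/w1.png",im)
E
```

```text
2.8 [ 0.42034919 -0.3317551   0.15968125] [-1.20693562e-03  9.16837699e-01  3.99257664e-01 -7.02994096e-04] [ 0.79585801 -0.5378802  -0.1545565 ]
```

View pics/w1.png

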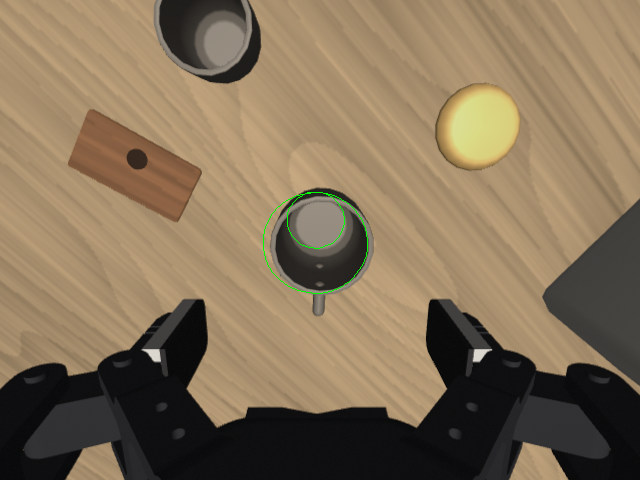

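```bash
cat > wfit.py <<'E'
from fit import *
import sys
def wcup(name,g,d,h,z0=0):
    """fit cup position by mask in wrist picture (no handle if upright view)"""
    m=camera_model("wrist"); im=grab_frame("wrist"); uv=proj(m,[[*g[:2],h]])[0]
    for r in masks_of("wrist",name):
        ys,xs=np.nonzero(r['pixels']); dd=np.hypot(xs.mean()-uv[0],ys.mean()-uv[1])
        print(name,round(r['confidence'],2),xs.mean().round(),ys.mean().round(),uv.round())
        if dd<60: return m,im,r['pixels'].astype(np.float32)
    return m,im,None
E
python3 - <<'E'
from wfit import *
m,im,mk=wcup("large_cup_mid",(.4205,-.3325),.068,.072)
print(back(m,(322.5,245),.072))
if mk is not None: 
    print(fit(lambda p:cup(p,.068,.072,.048,True),[.4205,-.3325,-2.32],[(m,mk)],[.005,.005,.1]))
print(place_of("wrist","large_cup_mid")[0]['location'])
# rim edge detection
g=cv2.GaussianBlur(cv2.cvtColor(im,cv2.COLOR_RGB2GRAY),(3,3),0)
print(state()['time'])
a=im[170:330,240:400,::-1]; cv2.imwrite("pics/w1c.png",cv2.resize(a,None,fx=4,fy=4,interpolation=cv2.INTER_CUBIC))
E
```

```text
large_cup_mid 0.75 320.0 241.0 [315. 245.]
[ 0.42379369 -0.33570277  0.072     ]
(array([ 0.42254642, -0.33439227, -2.35397534]), np.float64(0.04767071083188057))
[0.4271, -0.3339, 0.0328]
3.0
```

View pics/w1c.png

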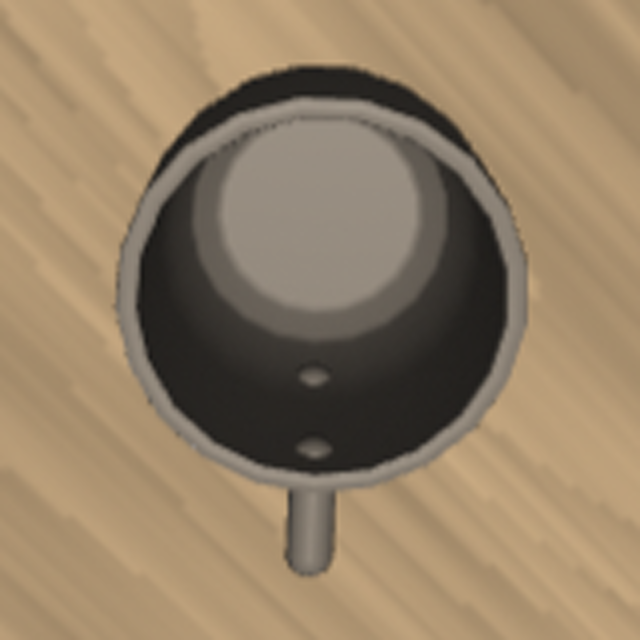

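Request:
drive_tool([
  [[0.002, -0.002, -0.03], [0, 0, 0]],
  [[0.002, -0.002, -0.06], [0, 0, 0]],
  [[0.002, -0.002, -0.09], [0, 0, 0]],
  [[0.002, -0.002, -0.115], [0, 0, 0]],
  [[0.002, -0.002, -0.131], [0, 0, 0]],
  [[0.002, -0.002, -0.131], [0, 0, 0]],
])

```text
time: 3.6
tool_pos: [0.4206, -0.335, 0.028]
tool_rot: [-0.002, 0.918, 0.397, -0.001]
contact_force: [0.4, 0.1, -0.2]
gripper_width: 1.001
```

Request:
drive_tool([
  [[0, 0, 0], [0, 0, 0]],
  [[0, 0, 0], [0, 0, 0]],
  [[0, 0, 0], [0, 0, 0]],
  [[0, 0, 0], [0, 0, 0]],
  [[0, 0, 0], [0, 0, 0]],
  [[0, 0, 0], [0, 0, 0]],
  [[0, 0, 0], [0, 0, 0]],
  [[0, 0, 0], [0, 0, 0]],
], fingers=1)

```text
time: 4.4
tool_pos: [0.4234, -0.3364, 0.0321]
tool_rot: [0.002, 0.917, 0.398, 0.0]
contact_force: [-2.9, -0.1, 6.4]
gripper_width: 0.788
```

Request:
drive_tool([
  [[0, 0, 0.02], [0, 0, 0]],
  [[0, 0, 0.05], [0, 0, 0]],
  [[0, 0, 0.08], [0, 0, 0]],
  [[0, 0, 0.11], [0, 0, 0]],
  [[0, 0, 0.12], [0, 0, 0]],
  [[0, 0, 0.12], [0, 0, 0]],
])

```text
time: 5.0
tool_pos: [0.4234, -0.3358, 0.1518]
tool_rot: [0.002, 0.917, 0.398, 0.001]
contact_force: [-0.9, -0.1, -3.3]
gripper_width: 0.79
```

```bash
python3 - <<'E'
from h import *
s=state(); print(s['time'],s['tool_pos'],s['contact_force'],s['gripper_width'])
a=grab_frame("wrist"); b=grab_frame("side")
cv2.imwrite("pics/g1.png",cv2.resize(np.hstack([a,b]),None,fx=.62,fy=.62)[:,:,::-1])
E
```

```text
5.0 [ 0.42335659 -0.3358287   0.15175413] [-0.92673076 -0.05942098 -3.30321601] 0.7895164903416163
```

View pics/g1.png

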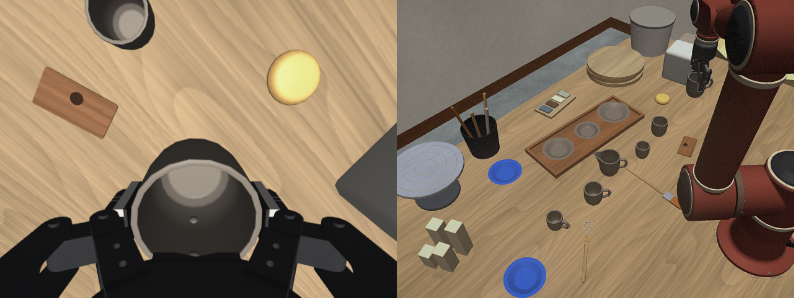

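```bash
cat > sau.py <<'E'
from fit import *
import sys
np.set_printoptions(precision=4,suppress=True)
S={'small_saucer':(.653,-.012,.096),'medium_saucer':(.667,.122,.112),'large_saucer':(.648,-.154,.128)}
n=sys.argv[1]; x,y,d=S[n]
for c in sys.argv[2:]:
    im=grab_frame(c); m=camera_model(c); uv=proj(m,[[x,y,.02]])[0]
    cv2.imwrite(f"pics/{c}_{state()['time']:.2f}.png",im[:,:,::-1])
    for r in masks_of(c,n):
        ys,xs=np.nonzero(r['pixels'])
        if np.hypot(xs.mean()-uv[0],ys.mean()-uv[1])<15:
            print(c,r['confidence'],fit(lambda p:saucer(p,d),[x,y],[(m,r['pixels'].astype(np.float32))],[.006,.006])); break
    print([p['location'] for p in place_of(c,n)])
E
python3 sau.py large_saucer scene side
```

```text
scene 0.76 (array([ 0.6462, -0.1559]), np.float64(0.04396708309650421))
[[0.6458, -0.1551, 0.0091]]
side 0.87 (array([ 0.6483, -0.1522]), np.float64(0.06646472215652466))
[]
```

Request:
drive_tool([
  [[0.02, 0.016, 0], [0, 0, 0]],
  [[0.055, 0.045, 0], [0, 0, 0]],
  [[0.09, 0.073, 0], [0, 0, 0]],
  [[0.125, 0.102, 0], [0, 0, 0]],
  [[0.16, 0.13, 0], [0, 0, 0]],
  [[0.195, 0.158, -0.01], [0, 0, 0]],
  [[0.215, 0.175, -0.03], [0, 0, 0]],
  [[0.224, 0.182, -0.05], [0, 0, 0]],
])

```text
time: 6.2
tool_pos: [0.6487, -0.1511, 0.0997]
tool_rot: [0.0, 0.917, 0.399, 0.001]
contact_force: [-0.6, 0.7, -3.9]
gripper_width: 0.791
```

Request:
drive_tool([
  [[0, 0, -0.015], [0, 0, 0]],
  [[0, 0, -0.025], [0, 0, 0]],
  [[0, 0, -0.025], [0, 0, 0]],
])

```text
time: 6.5
tool_pos: [0.6446, -0.1534, 0.0729]
tool_rot: [-0.001, 0.917, 0.398, -0.002]
contact_force: [-0.3, 0.4, -2.3]
gripper_width: 0.789
```

```bash
python3 - <<'E'
from h import *
s=state(); print(s['time'],s['tool_pos'],s['contact_force'],s['gripper_width'])
a=grab_frame("scene"); b=grab_frame("side")
f=lambda im,x,y:cv2.resize(im[y-60:y+60,x-80:x+80],None,fx=2.5,fy=2.5,interpolation=cv2.INTER_CUBIC)
m1=camera_model("scene");m2=camera_model("side")
o=[]
for im,m in ((a,m1),(b,m2)):
    im=im[:,:,::-1].copy()
    u=proj(m,[[.647,-.154,.04]])[0].astype(int); o.append(f(im,*u))
cv2.imwrite("pics/p1.png",np.hstack(o))
E
```

```text
6.5 [ 0.64459829 -0.15344499  0.07285303] [-0.28637406  0.40879696 -2.2942046 ] 0.788913526528872
```

View pics/p1.png

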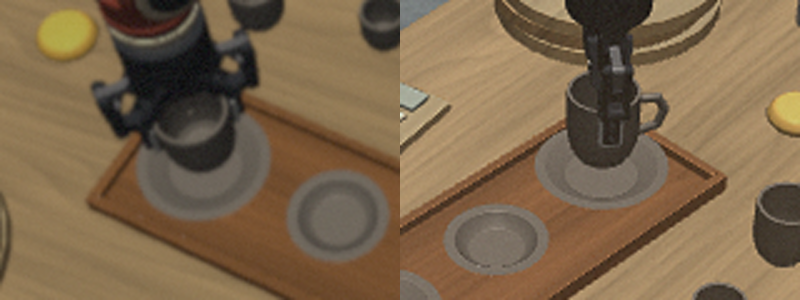

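Request:
drive_tool([
  [[0.001, 0, -0.005], [0, 0, 0]],
  [[0.002, 0, -0.01], [0, 0, 0]],
  [[0.002, 0, -0.015], [0, 0, 0]],
  [[0.002, 0, -0.018], [0, 0, 0]],
  [[0.002, 0, -0.018], [0, 0, 0]],
  [[0.002, 0, -0.018], [0, 0, 0]],
])

```text
time: 7.2
tool_pos: [0.6485, -0.1532, 0.0572]
tool_rot: [-0.0, 0.917, 0.398, -0.0]
contact_force: [0.8, -0.9, -2.4]
gripper_width: 0.786
```

```bash
cat > held.py <<'E'
from fit import *
import sys
np.set_printoptions(precision=4,suppress=True)
# held.py cup x y z0 az
C={'small_cup_mid':(.048,.052,.030),'medium_cup_mid':(.058,.062,.038),'large_cup_mid':(.068,.072,.048)}
n=sys.argv[1]; x,y,z0,az=map(float,sys.argv[2:6]); d,h,f=C[n]
print(state()['tool_pos'],state()['contact_force'])
for c in ("scene","side"):
    im=grab_frame(c); m=camera_model(c); uv=proj(m,[[x,y,z0+h/2]])[0]
    u=uv.astype(int); cv2.imwrite(f"pics/held_{c}_{state()['time']:.2f}.png",cv2.resize(im[u[1]-60:u[1]+60,u[0]-80:u[0]+80,::-1],None,fx=5,fy=5,interpolation=cv2.INTER_CUBIC))
    for r in masks_of(c,n):
        ys,xs=np.nonzero(r['pixels']); mu=np.array([xs.mean(),ys.mean()])
        if np.hypot(*(mu-uv))<25:
            print(c,round(r['confidence'],2),len(xs),fit(lambda p:cup(p,d,h,f,True,z0),[x,y,az],[(m,r['pixels'].astype(np.float32))],[.006,.006,.05]))
            break
    print(c,[p['location'] for p in place_of(c,n)])
E
python3 held.py large_cup_mid .6466 -.1534 .024 -2.32; ls pics | tail -4
```

```text
[ 0.6485 -0.1532  0.0572] [ 0.7517 -0.8843 -2.4136]
scene 0.64 783 (array([ 0.6534, -0.1474, -2.3862]), np.float64(0.25686463713645935))
scene [[0.6456, -0.1507, 0.06], [0.4597, -0.189, 0.0312], [0.4405, -0.0603, 0.023]]
side [[0.4653, 0.3391, 0.0303], [0.6487, -0.1506, 0.0629]]
side_5.30.png
w1.png
w1c.png
wrist0.png
```

Request:
drive_tool([
  [[-0.001, -0.001, -0.003], [0, 0, 0]],
  [[-0.001, -0.001, -0.006], [0, 0, 0]],
  [[-0.001, -0.001, -0.008], [0, 0, 0]],
  [[-0.001, -0.001, -0.008], [0, 0, 0]],
])

```text
time: 7.9
tool_pos: [0.6471, -0.1541, 0.0485]
tool_rot: [-0.0, 0.917, 0.398, -0.0]
contact_force: [0.1, -0.3, -3.8]
gripper_width: 0.787
```

Request:
drive_tool([
  [[0, 0, -0.002], [0, 0, 0]],
  [[0, 0, -0.003], [0, 0, 0]],
  [[0, 0, -0.003], [0, 0, 0]],
])

```text
time: 8.2
tool_pos: [0.6477, -0.1543, 0.0464]
tool_rot: [0.0, 0.917, 0.398, 0.0]
contact_force: [-0.6, -0.6, -2.2]
gripper_width: 0.784
```

```bash
python3 - <<'E'
from h import *
s=state(); print(s['time'],s['tool_pos'],s['contact_force'],s['gripper_width'])
a=grab_frame("scene"); b=grab_frame("side")
f=lambda im,x,y:cv2.resize(im[y-30:y+30,x-40:x+40],None,fx=5,fy=5,interpolation=cv2.INTER_CUBIC)
o=[]
for im,n in ((a,"scene"),(b,"side")):
    m=camera_model(n); im=im[:,:,::-1].copy()
    u=proj(m,[[.647,-.154,.03]])[0].astype(int); o.append(f(im,*u))
cv2.imwrite("pics/p2.png",np.hstack(o))
E
```

```text
8.2 [ 0.64771372 -0.15426578  0.04643421] [-0.55879309 -0.62176295 -2.21375105] 0.784345544259641
```

View pics/p2.png

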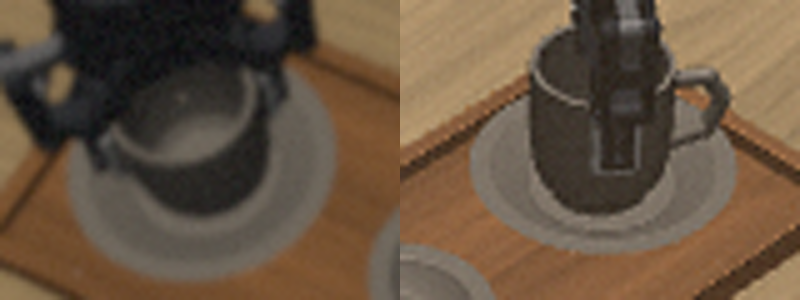

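Request:
drive_tool([
  [[0, 0, -0.001], [0, 0, 0]],
  [[0, 0, -0.002], [0, 0, 0]],
  [[0, 0, -0.002], [0, 0, 0]],
])

```text
time: 8.6
tool_pos: [0.6479, -0.1541, 0.0462]
tool_rot: [-0.0, 0.917, 0.398, 0.0]
contact_force: [-5.2, 1.5, 7.4]
gripper_width: 0.789
```

Request:
drive_tool([
  [[0, 0, 0], [0, 0, 0]],
  [[0, 0, 0], [0, 0, 0]],
  [[0, 0, 0], [0, 0, 0]],
  [[0, 0, 0], [0, 0, 0]],
  [[0, 0, 0], [0, 0, 0]],
  [[0, 0, 0], [0, 0, 0]],
], fingers=-1)

```text
time: 9.2
tool_pos: [0.6476, -0.1543, 0.0442]
tool_rot: [-0.0, 0.917, 0.398, -0.0]
contact_force: [-0.9, -0.2, -0.3]
gripper_width: 1.002
```

Request:
drive_tool([
  [[0, 0, 0.015], [0, 0, 0]],
  [[0, 0, 0.04], [0, 0, 0]],
  [[0, 0, 0.075], [0, 0, 0]],
  [[0, 0, 0.11], [0, 0, 0]],
  [[-0.02, 0.02, 0.13], [0, 0, 0]],
  [[-0.05, 0.06, 0.13], [0, 0, 0]],
  [[-0.08, 0.1, 0.13], [0, 0, 0]],
  [[-0.1, 0.14, 0.13], [0, 0, 0]],
])

```text
time: 10.0
tool_pos: [0.5463, -0.0132, 0.1758]
tool_rot: [0.0, 0.917, 0.398, 0.001]
contact_force: [1.1, 1.0, -0.5]
gripper_width: 1.001
```

```bash
python3 held.py large_cup_mid .647 -.154 .014 -2.32; python3 sau.py large_saucer scene side; python3 -c "
from plant import *
print(state()['time'],state()['tool_pos'])"; ls -t pics|head -4
```

```text
[ 0.5463 -0.0132  0.1758] [ 1.1085  1.0152 -0.4626]
scene 0.75 971 (array([ 0.6472, -0.1518, -2.3447]), np.float64(0.05818743631243706))
scene [[0.6462, -0.152, 0.046]]
side 0.59 506 (array([ 0.642 , -0.1435, -2.1356]), np.float64(1.3526432514190674))
side [[0.6476, -0.1509, 0.0522], [0.4826, 0.0668, 0.0364]]
scene 0.64 (array([ 0.6472, -0.1554]), np.float64(0.7823407649993896))
[[0.6467, -0.1567, 0.0077], [0.6681, 0.1181, 0.0041]]
[[0.6531, -0.0112, 0.0102]]
10.6 [ 0.54786033 -0.0148963   0.17418299]
side_10.50.png
scene_10.35.png
held_side_10.20.png
held_scene_10.05.png
```

View pics/held_scene_10.05.png

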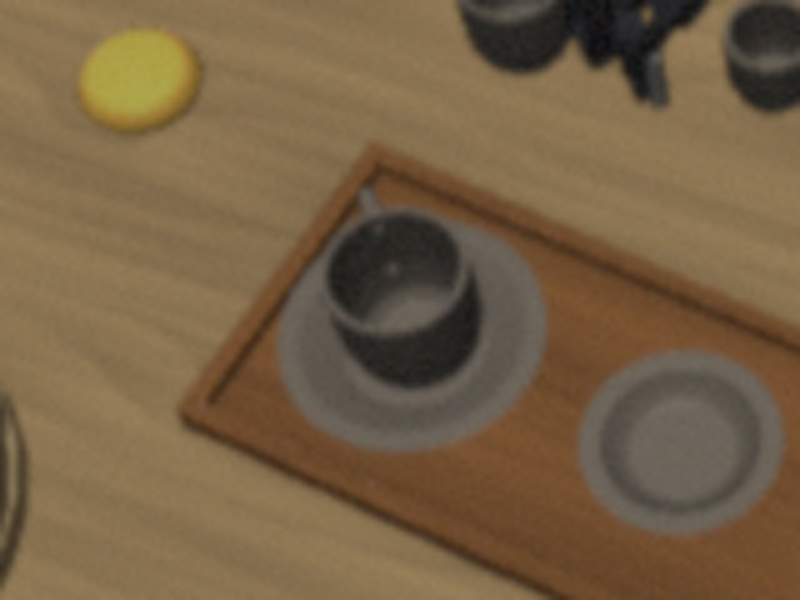

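View pics/held_side_10.20.png

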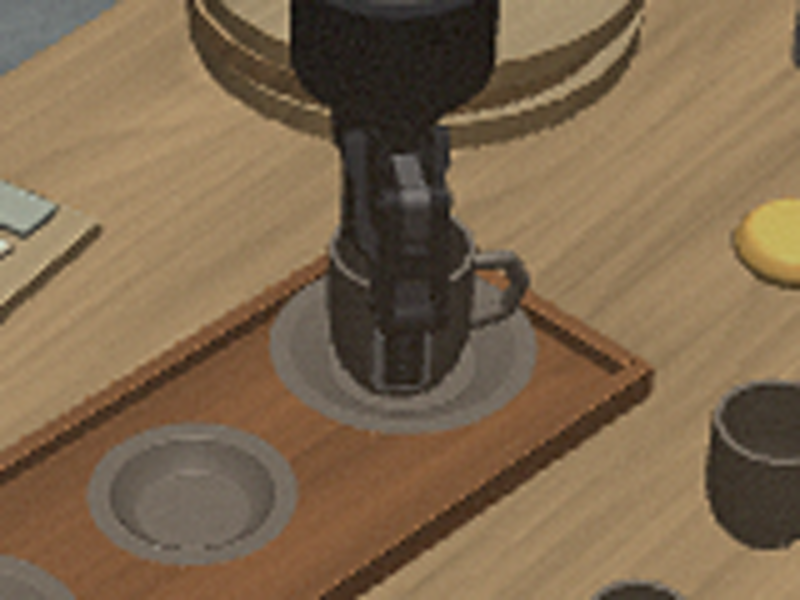

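Request:
drive_tool([
  [[-0.008, 0.03, 0], [0, 0, -4]],
  [[-0.019, 0.075, 0], [0, 0, -9]],
  [[-0.03, 0.12, 0], [0, 0, -14]],
  [[-0.041, 0.165, 0], [0, 0, -19]],
  [[-0.052, 0.21, 0], [0, 0, -24]],
  [[-0.063, 0.255, -0.01], [0, 0, -29]],
  [[-0.074, 0.3, -0.02], [0, 0, -33]],
  [[-0.085, 0.345, -0.03], [0, 0, -33]],
])

```text
time: 11.4
tool_pos: [0.4623, 0.3324, 0.1441]
tool_rot: [-0.0, 0.993, 0.121, 0.0]
contact_force: [0.3, -0.1, 0.3]
gripper_width: 0.999
```

Request:
drive_tool([
  [[-0.002, 0.009, -0.005], [0, 0, 0]],
  [[-0.002, 0.009, -0.005], [0, 0, 0]],
])

```text
time: 11.6
tool_pos: [0.4597, 0.3405, 0.138]
tool_rot: [0.001, 0.992, 0.123, -0.001]
contact_force: [0.8, -0.1, 0.1]
gripper_width: 0.998
```

```bash
cat > w.py <<'E'
from wfit import *
n,x,y,d,h,f,az=sys.argv[1:]; x,y,d,h,f,az=map(float,(x,y,d,h,f,az))
np.set_printoptions(precision=4,suppress=True)
m,im,mk=wcup(n,(x,y),d,h)
im=im[:,:,::-1].copy(); q=None
if mk is not None:
    p,e=fit(lambda p:cup(p,d,h,f,True),[x,y,az],[(m,mk)],[.005,.005,.15]); print(p,e); x,y=p[:2]
q=proj(m,circ(x,y,d/2,h)); cv2.polylines(im,[q.astype(int)],True,(0,255,0),1)
s=state(); print(s['time'],s['tool_pos'],s['tool_rot'])
cv2.imwrite(f"pics/w_{n}.png",im)
E
python3 w.py small_cup_mid .4608 .3402 .048 .052 .030 -2.9
```

```text
small_cup_mid 0.94 319.0 244.0 [316. 246.]
[ 0.4618  0.3387 -2.877 ] 0.03591998666524887
11.7 [0.461  0.339  0.1392] [ 0.0003  0.9926  0.1211 -0.0001]
```

View pics/w_small_cup_mid.png

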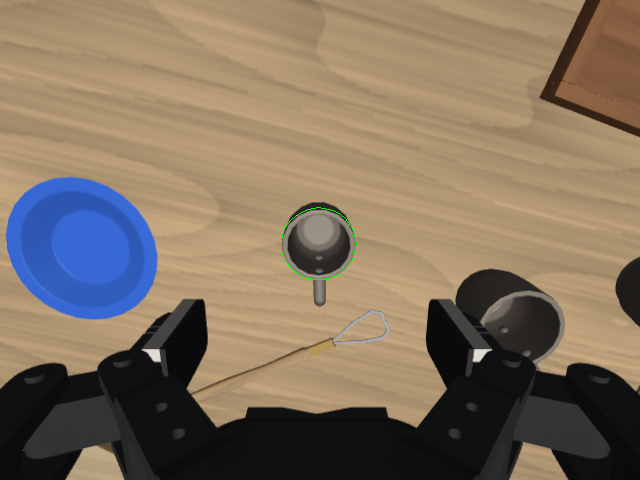

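Request:
drive_tool([
  [[0, 0, -0.03], [0, 0, 0]],
  [[0, 0, -0.06], [0, 0, 0]],
  [[0, 0, -0.09], [0, 0, 0]],
  [[0, 0, -0.108], [0, 0, 0]],
  [[0, 0, -0.117], [0, 0, 0]],
  [[0, 0, -0.117], [0, 0, 0]],
])

```text
time: 12.3
tool_pos: [0.4607, 0.3383, 0.0216]
tool_rot: [0.0, 0.993, 0.12, -0.001]
contact_force: [-0.9, -0.6, 0.3]
gripper_width: 0.996
```

Request:
drive_tool([
  [[0, 0, 0], [0, 0, 0]],
  [[0, 0, 0], [0, 0, 0]],
  [[0, 0, 0], [0, 0, 0]],
  [[0, 0, 0], [0, 0, 0]],
  [[0, 0, 0], [0, 0, 0]],
  [[0, 0, 0], [0, 0, 0]],
  [[0, 0, 0], [0, 0, 0]],
  [[0, 0, 0], [0, 0, 0]],
], fingers=1)

```text
time: 13.1
tool_pos: [0.462, 0.3402, 0.0244]
tool_rot: [-0.0, 0.993, 0.122, 0.001]
contact_force: [-0.7, -1.6, 7.3]
gripper_width: 0.543
```

Request:
drive_tool([
  [[0, 0, 0], [0, 0, 0]],
  [[0, 0, 0], [0, 0, 0]],
  [[0, 0, 0], [0, 0, 0]],
])

```text
time: 13.4
tool_pos: [0.462, 0.3403, 0.0244]
tool_rot: [-0.0, 0.993, 0.122, 0.002]
contact_force: [-0.8, -1.5, 6.0]
gripper_width: 0.542
```

Request:
drive_tool([
  [[0, 0, 0.02], [0, 0, 0]],
  [[0, 0, 0.05], [0, 0, 0]],
  [[0, 0, 0.08], [0, 0, 0]],
  [[0, 0, 0.11], [0, 0, 0]],
  [[0, 0, 0.13], [0, 0, 0]],
  [[0, 0, 0.13], [0, 0, 0]],
])

```text
time: 14.0
tool_pos: [0.4626, 0.3411, 0.1567]
tool_rot: [-0.002, 0.993, 0.121, 0.004]
contact_force: [1.0, 0.5, -0.7]
gripper_width: 0.544
```

```bash
python3 - <<'E'
from h import *
s=state(); print(s['time'],s['tool_pos'],s['contact_force'],s['gripper_width'])
a=grab_frame("wrist"); b=grab_frame("side")
cv2.imwrite("pics/g2.png",cv2.resize(np.hstack([a,b]),None,fx=.62,fy=.62)[:,:,::-1])
E
python3 sau.py small_saucer scene side
```

```text
14.0 [0.46263162 0.34113493 0.15665872] [ 1.03102006  0.45933118 -0.65816153] 0.5441473701177167
scene 0.79 (array([ 0.6523, -0.0133]), np.float64(0.03521054610610008))
[[0.6493, -0.0147, 0.0091]]
[]
```

View pics/g2.png

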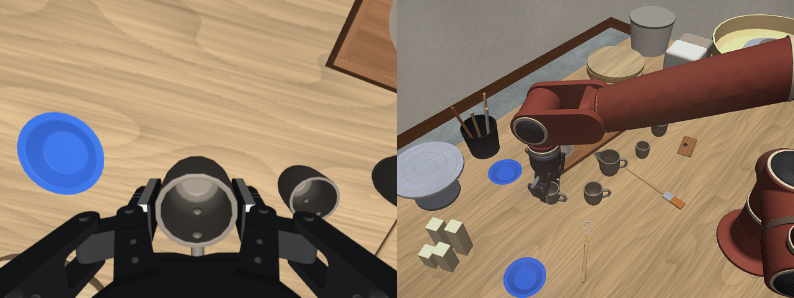

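Request:
drive_tool([
  [[0.012, -0.022, 0], [0, 0, 0]],
  [[0.035, -0.065, 0], [0, 0, 0]],
  [[0.058, -0.108, 0], [0, 0, 0]],
  [[0.081, -0.151, 0], [0, 0, 0]],
  [[0.104, -0.194, 0], [0, 0, 0]],
  [[0.127, -0.237, 0], [0, 0, 0]],
  [[0.15, -0.28, 0], [0, 0, 0]],
  [[0.172, -0.32, 0], [0, 0, 0]],
])

```text
time: 15.2
tool_pos: [0.6331, 0.0176, 0.1516]
tool_rot: [-0.0, 0.993, 0.121, -0.0]
contact_force: [0.1, 0.5, -0.6]
gripper_width: 0.543
```

Request:
drive_tool([
  [[0.012, -0.022, -0.01], [0, 0, 0]],
  [[0.018, -0.034, -0.03], [0, 0, 0]],
  [[0.018, -0.034, -0.05], [0, 0, 0]],
  [[0.018, -0.034, -0.07], [0, 0, 0]],
  [[0.018, -0.034, -0.08], [0, 0, 0]],
  [[0.018, -0.034, -0.08], [0, 0, 0]],
  [[0.018, -0.034, -0.08], [0, 0, 0]],
])

```text
time: 15.9
tool_pos: [0.6508, -0.0141, 0.0727]
tool_rot: [0.0, 0.993, 0.121, 0.0]
contact_force: [-0.1, 1.0, -0.9]
gripper_width: 0.542
```

```bash
cat > two.py <<'E'
from h import *
import sys
x,y,o=float(sys.argv[1]),float(sys.argv[2]),sys.argv[3]
s=state(); print(s['time'],s['tool_pos'],s['contact_force'],s['gripper_width'])
f=lambda im,x,y:cv2.resize(im[y-45:y+45,x-60:x+60],None,fx=3.3,fy=3.3,interpolation=cv2.INTER_CUBIC)
L=[]
for n in ("scene","side"):
    im=grab_frame(n); m=camera_model(n); u=proj(m,[[x,y,.03]])[0].astype(int); L.append(f(im[:,:,::-1],*u))
cv2.imwrite("pics/"+o,np.hstack(L))
E
python3 two.py .653 -.013 p3.png
```

```text
15.9 [ 0.65083058 -0.01408436  0.07265828] [-0.14159925  0.99927193 -0.8828931 ] 0.5416161617469387
```

View pics/p3.png

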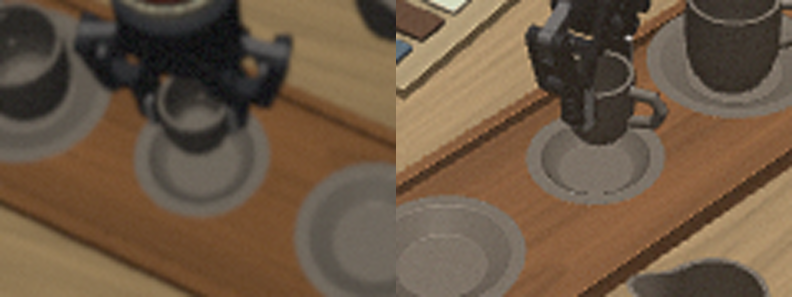

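Request:
drive_tool([
  [[0.002, 0.001, -0.007], [0, 0, 0]],
  [[0.002, 0.001, -0.014], [0, 0, 0]],
  [[0.002, 0.001, -0.021], [0, 0, 0]],
  [[0.002, 0.001, -0.026], [0, 0, 0]],
  [[0.002, 0.001, -0.028], [0, 0, 0]],
  [[0.002, 0.001, -0.028], [0, 0, 0]],
  [[0.002, 0.001, -0.028], [0, 0, 0]],
])

```text
time: 16.7
tool_pos: [0.6527, -0.0133, 0.0444]
tool_rot: [0.0, 0.993, 0.121, 0.0]
contact_force: [0.5, 0.4, -0.6]
gripper_width: 0.541
```

```bash
python3 two.py .653 -.013 p4.png
```

```text
16.7 [ 0.65272911 -0.01325812  0.04443021] [ 0.50307858  0.3974022  -0.57648787] 0.5411842348263207
```

View pics/p4.png

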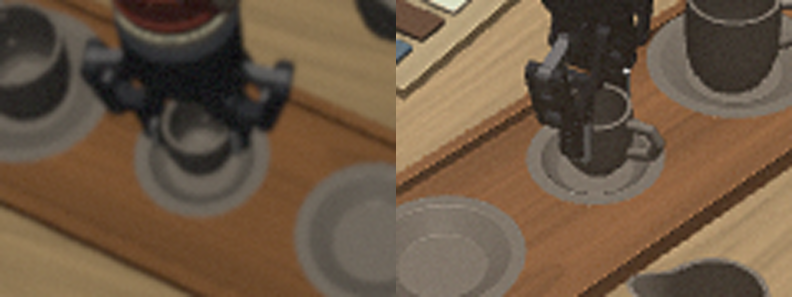

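Request:
drive_tool([
  [[0, 0, -0.002], [0, 0, 0]],
  [[0, 0, -0.004], [0, 0, 0]],
  [[0, 0, -0.005], [0, 0, 0]],
  [[0, 0, -0.005], [0, 0, 0]],
])

```text
time: 17.2
tool_pos: [0.6523, -0.0132, 0.0389]
tool_rot: [-0.0, 0.993, 0.121, -0.0]
contact_force: [0.5, 0.9, -0.8]
gripper_width: 0.541
```

Request:
drive_tool([
  [[0, 0, -0.001], [0, 0, 0]],
  [[0, 0, -0.002], [0, 0, 0]],
  [[0, 0, -0.002], [0, 0, 0]],
])

```text
time: 17.5
tool_pos: [0.653, -0.0132, 0.0385]
tool_rot: [0.0, 0.993, 0.121, 0.0]
contact_force: [-3.1, 1.2, 5.4]
gripper_width: 0.54
```

Request:
drive_tool([
  [[0, 0, 0], [0, 0, 0]],
  [[0, 0, 0], [0, 0, 0]],
  [[0, 0, 0], [0, 0, 0]],
  [[0, 0, 0], [0, 0, 0]],
  [[0, 0, 0], [0, 0, 0]],
  [[0, 0, 0], [0, 0, 0]],
  [[0, 0, 0], [0, 0, 0]],
], fingers=-1)

```text
time: 18.2
tool_pos: [0.6526, -0.0132, 0.0373]
tool_rot: [-0.0, 0.993, 0.121, -0.0]
contact_force: [0.1, -0.1, 1.2]
gripper_width: 0.999
```

Request:
drive_tool([
  [[0, 0, 0.015], [0, 0, 0]],
  [[0, 0, 0.04], [0, 0, 0]],
  [[0, 0, 0.075], [0, 0, 0]],
  [[0, 0, 0.11], [0, 0, 0]],
  [[-0.03, 0.03, 0.12], [0, 0, 3]],
  [[-0.06, 0.06, 0.12], [0, 0, 6]],
  [[-0.09, 0.09, 0.12], [0, 0, 9]],
  [[-0.12, 0.12, 0.12], [0, 0, 12]],
])

```text
time: 19.0
tool_pos: [0.5318, 0.1077, 0.1589]
tool_rot: [0.0, 0.974, 0.225, 0.001]
contact_force: [-0.1, 0.9, 0.2]
gripper_width: 0.995
```

Request:
drive_tool([
  [[-0.03, 0.03, 0], [0, 0, 4]],
  [[-0.06, 0.06, 0], [0, 0, 8]],
  [[-0.094, 0.088, -0.01], [0, 0, 11]],
  [[-0.094, 0.088, -0.02], [0, 0, 11]],
  [[-0.094, 0.088, -0.02], [0, 0, 11]],
])

```text
time: 19.5
tool_pos: [0.4375, 0.1951, 0.1369]
tool_rot: [0.0, 0.948, 0.318, -0.0]
contact_force: [-0.8, -0.5, 0.0]
gripper_width: 1.0
```

```bash
python3 w.py medium_cup_mid .439 .1955 .058 .062 .038 -2.5; python3 two.py .653 -.013 p5.png
```

```text
medium_cup_mid 0.61 317.0 246.0 [316. 250.]
[ 0.4401  0.1954 -2.4289] 0.07180143147706985
19.6 [0.4394 0.1944 0.1381] [0.0002 0.9486 0.3164 0.0005]
19.6 [0.439369   0.19440784 0.13812314] [ 0.54753793 -0.124518   -0.46043582] 1.0020467953553929
```

View pics/w_medium_cup_mid.png

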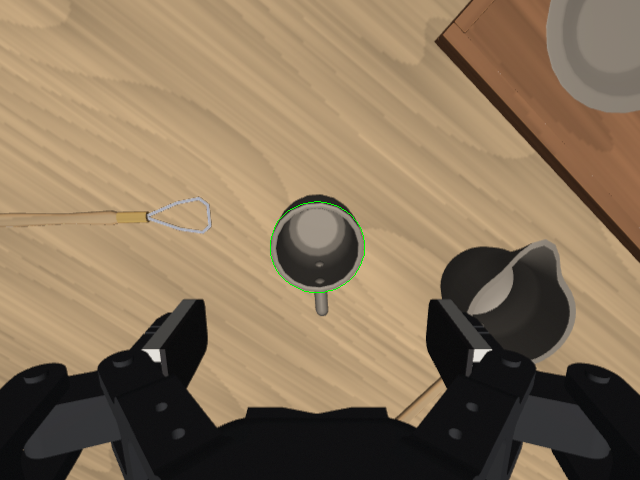

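View pics/p5.png

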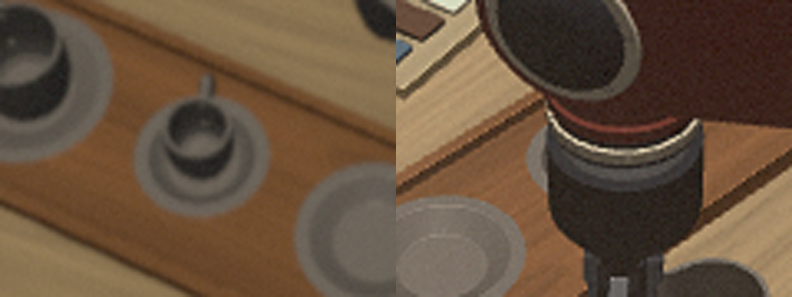

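Request:
drive_tool([
  [[0.001, 0.001, -0.03], [0, 0, 0]],
  [[0.001, 0.001, -0.06], [0, 0, 0]],
  [[0.001, 0.001, -0.09], [0, 0, 0]],
  [[0.001, 0.001, -0.105], [0, 0, 0]],
  [[0.001, 0.001, -0.112], [0, 0, 0]],
  [[0.001, 0.001, -0.112], [0, 0, 0]],
])

```text
time: 20.3
tool_pos: [0.4398, 0.1952, 0.0248]
tool_rot: [-0.0, 0.949, 0.316, -0.001]
contact_force: [-0.5, 0.0, 0.5]
gripper_width: 1.0
```

Request:
drive_tool([
  [[0, 0, 0], [0, 0, 0]],
  [[0, 0, 0], [0, 0, 0]],
  [[0, 0, 0], [0, 0, 0]],
  [[0, 0, 0], [0, 0, 0]],
  [[0, 0, 0], [0, 0, 0]],
  [[0, 0, 0], [0, 0, 0]],
  [[0, 0, 0], [0, 0, 0]],
  [[0, 0, 0], [0, 0, 0]],
], fingers=1)

```text
time: 21.1
tool_pos: [0.441, 0.1963, 0.0274]
tool_rot: [0.0, 0.948, 0.317, 0.002]
contact_force: [-1.2, 0.8, 6.5]
gripper_width: 0.667
```

Request:
drive_tool([
  [[0, 0, 0], [0, 0, 0]],
  [[0, 0, 0], [0, 0, 0]],
])

```text
time: 21.3
tool_pos: [0.441, 0.1963, 0.0273]
tool_rot: [0.0, 0.948, 0.317, 0.002]
contact_force: [-2.1, 0.1, 6.1]
gripper_width: 0.662
```

Request:
drive_tool([
  [[0, 0, 0.02], [0, 0, 0]],
  [[0, 0, 0.05], [0, 0, 0]],
  [[0, 0, 0.08], [0, 0, 0]],
  [[0, 0, 0.11], [0, 0, 0]],
  [[0, 0, 0.12], [0, 0, 0]],
  [[0, 0, 0.12], [0, 0, 0]],
])

```text
time: 21.9
tool_pos: [0.4408, 0.1961, 0.1472]
tool_rot: [0.0, 0.948, 0.317, 0.002]
contact_force: [0.6, -0.3, -0.7]
gripper_width: 0.666
```

```bash
python3 - <<'E'
from h import *
s=state(); print(s['time'],s['tool_pos'],s['contact_force'],s['gripper_width'])
a=grab_frame("wrist"); b=grab_frame("scene")
cv2.imwrite("pics/g3.png",cv2.resize(np.hstack([a,b]),None,fx=.62,fy=.62)[:,:,::-1])
E
python3 sau.py medium_saucer scene side
```

```text
21.9 [0.44080526 0.196136   0.14724066] [ 0.56043571 -0.27747494 -0.68021949] 0.6656411651142659
scene 0.79 (array([0.6659, 0.1217]), np.float64(0.05886029452085495))
[[0.4032, 0.506, -0.002], [0.7287, 0.3112, 0.0003]]
side 0.65 (array([0.6665, 0.1234]), np.float64(0.042312879115343094))
[[0.6655, 0.1219, 0.0067], [0.7299, 0.3139, 0.0013], [0.403, 0.509, 0.0018], [0.4389, 0.1961, 0.1427]]
```

View pics/g3.png

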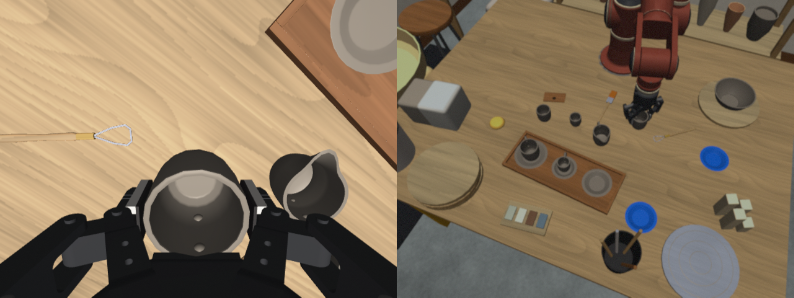

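Request:
drive_tool([
  [[0.02, -0.007, 0], [0, 0, 0]],
  [[0.06, -0.02, 0], [0, 0, 0]],
  [[0.1, -0.033, 0], [0, 0, 0]],
  [[0.14, -0.046, 0], [0, 0, 0]],
  [[0.18, -0.059, 0], [0, 0, 0]],
  [[0.21, -0.069, -0.015], [0, 0, 0]],
  [[0.225, -0.074, -0.04], [0, 0, 0]],
  [[0.225, -0.074, -0.06], [0, 0, 0]],
])

```text
time: 23.1
tool_pos: [0.6663, 0.1205, 0.0835]
tool_rot: [0.0, 0.949, 0.316, -0.0]
contact_force: [-0.7, 0.2, -1.9]
gripper_width: 0.669
```

Request:
drive_tool([
  [[0, 0, -0.015], [0, 0, 0]],
  [[0, 0, -0.025], [0, 0, 0]],
  [[0, 0, -0.03], [0, 0, 0]],
  [[0, 0, -0.03], [0, 0, 0]],
  [[0, 0, -0.03], [0, 0, 0]],
])

```text
time: 23.6
tool_pos: [0.6652, 0.122, 0.0565]
tool_rot: [0.0, 0.948, 0.317, 0.001]
contact_force: [-0.3, 0.5, -0.4]
gripper_width: 0.662
```

```bash
python3 two.py .666 .122 p6.png
```

```text
23.6 [0.66515412 0.12203181 0.05653072] [-0.25011761  0.47008517 -0.3606323 ] 0.66217216362853
```

View pics/p6.png

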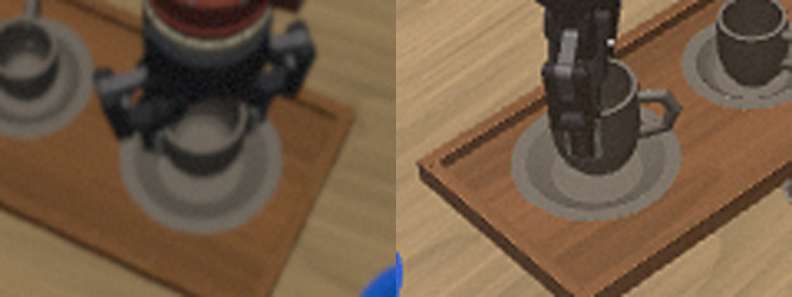

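Request:
drive_tool([
  [[0.001, 0, -0.004], [0, 0, 0]],
  [[0.001, 0, -0.008], [0, 0, 0]],
  [[0.001, 0, -0.011], [0, 0, 0]],
  [[0.001, 0, -0.013], [0, 0, 0]],
  [[0.001, 0, -0.013], [0, 0, 0]],
])

```text
time: 24.2
tool_pos: [0.6654, 0.1217, 0.0418]
tool_rot: [-0.0, 0.949, 0.317, -0.0]
contact_force: [-0.5, -0.1, -1.4]
gripper_width: 0.664
```

Request:
drive_tool([
  [[0, 0, -0.001], [0, 0, 0]],
  [[0, 0, -0.002], [0, 0, 0]],
  [[0, 0, -0.003], [0, 0, 0]],
  [[0, 0, -0.003], [0, 0, 0]],
])

```text
time: 24.6
tool_pos: [0.666, 0.122, 0.0414]
tool_rot: [-0.0, 0.948, 0.317, 0.0]
contact_force: [-4.8, 0.1, 7.6]
gripper_width: 0.665
```

Contact at the expected height, so I release and lift.

Request:
drive_tool([
  [[0, 0, 0], [0, 0, 0]],
  [[0, 0, 0], [0, 0, 0]],
  [[0, 0, 0], [0, 0, 0]],
  [[0, 0, 0], [0, 0, 0]],
  [[0, 0, 0], [0, 0, 0]],
  [[0, 0, 0], [0, 0, 0]],
  [[0, 0, 0], [0, 0, 0]],
], fingers=-1)

```text
time: 25.3
tool_pos: [0.6656, 0.1217, 0.0392]
tool_rot: [0.0, 0.949, 0.317, -0.0]
contact_force: [0.5, 0.4, 0.2]
gripper_width: 0.999
```

Request:
drive_tool([
  [[0, 0, 0.015], [0, 0, 0]],
  [[0, 0, 0.04], [0, 0, 0]],
  [[0, 0, 0.075], [0, 0, 0]],
  [[0, 0, 0.11], [0, 0, 0]],
  [[0, 0, 0.15], [0, 0, 0]],
  [[-0.02, 0.03, 0.18], [0, 0, 0]],
  [[-0.05, 0.06, 0.2], [0, 0, 0]],
  [[-0.08, 0.09, 0.2], [0, 0, 0]],
])

```text
time: 26.1
tool_pos: [0.587, 0.213, 0.246]
tool_rot: [0.0, 0.949, 0.316, 0.005]
contact_force: [0.4, -0.2, 0.5]
gripper_width: 0.995
```

Request:
drive_tool([
  [[-0.03, 0.03, 0], [0, 0, 0]],
  [[-0.06, 0.06, 0], [0, 0, 0]],
  [[-0.08, 0.1, 0], [0, 0, 0]],
  [[-0.1, 0.14, 0], [0, 0, 0]],
  [[-0.12, 0.17, 0], [0, 0, 0]],
  [[-0.12, 0.17, 0], [0, 0, 0]],
])

```text
time: 26.7
tool_pos: [0.4632, 0.385, 0.2408]
tool_rot: [-0.001, 0.948, 0.319, 0.001]
contact_force: [0.3, -0.7, -0.2]
gripper_width: 1.001
```

```bash
cat > final.py <<'E'
from fit import *
np.set_printoptions(precision=4,suppress=True)
C={'small_cup_mid':(.653,-.013,-2.88,.048,.052,.030),'medium_cup_mid':(.666,.122,-2.43,.058,.062,.038),'large_cup_mid':(.647,-.153,-2.35,.068,.072,.048)}
P=[]
for c in ("scene","side"):
    im=grab_frame(c); m=camera_model(c)
    q=[proj(m,[[x,y,.04]])[0] for x,y in ((.65,-.15),(.666,.122))]; u=((q[0]+q[1])/2).astype(int)
    P.append(cv2.resize(im[u[1]-75:u[1]+75,u[0]-100:u[0]+100,::-1],None,fx=4,fy=4,interpolation=cv2.INTER_CUBIC)); cv2.imwrite(f"pics/final_{c}.png",P[-1]); cv2.imwrite(f"pics/full_{c}.png",im[:,:,::-1])
    for n,(x,y,az,d,h,f) in C.items():
        uv=proj(m,[[x,y,.04]])[0]
        for r in masks_of(c,n):
            ys,xs=np.nonzero(r['pixels'])
            if np.hypot(xs.mean()-uv[0],ys.mean()-uv[1])<12:
                print(c,n,fit(lambda p:cup(p,d,h,f,True,.014),[x,y,az],[(m,r['pixels'].astype(np.float32))],[.005,.005,.05])); break
    for n in ("small_beaker_mid","medium_beaker_mid","jug_mid"): print(c,n,[p['location'] for p in place_of(c,n)])
print(state()['time'],state()['tool_pos'],state()['contact_force'])
E
python3 final.py
```

```text
scene small_cup_mid (array([ 0.6523, -0.0143, -2.8551]), np.float64(0.05858585983514786))
scene medium_cup_mid (array([ 0.6659,  0.1227, -2.4598]), np.float64(0.07198338210582733))
scene small_beaker_mid [[0.441, -0.0613, 0.0248]]
scene medium_beaker_mid [[0.4617, -0.1875, 0.0317]]
scene jug_mid [[0.4775, 0.0671, 0.0358]]
side small_cup_mid (array([ 0.652 , -0.0115, -2.8716]), np.float64(0.2250434011220932))
side medium_cup_mid (array([ 0.6651,  0.1248, -2.4213]), np.float64(0.1059952974319458))
side large_cup_mid (array([ 0.6454, -0.1495, -2.3159]), np.float64(8.002884864807129))
side small_beaker_mid [[0.4431, -0.0591, 0.0277]]
side medium_beaker_mid [[0.4604, -0.1901, 0.0329], [0.6544, -0.017, -0.0017]]
side jug_mid [[0.4839, 0.0672, 0.0367], [0.6582, -0.017, 0.0002]]
27.4 [0.4657 0.3816 0.2393] [0.3461 0.5087 0.3898]
```

View pics/final_scene.png

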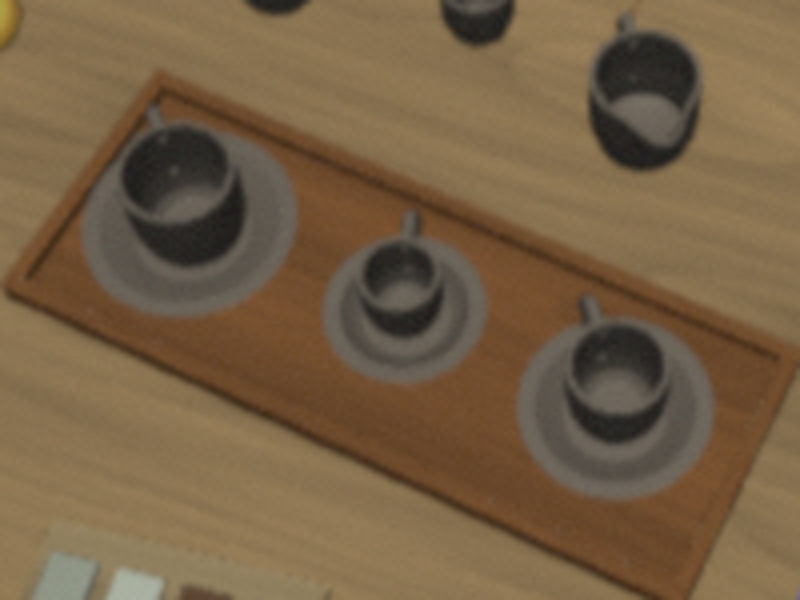

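View pics/final_side.png

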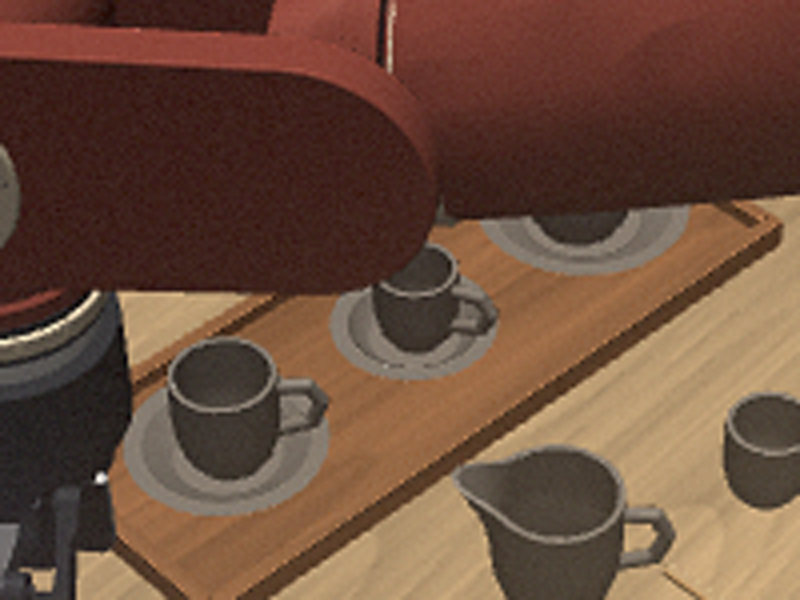

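View pics/full_side.png

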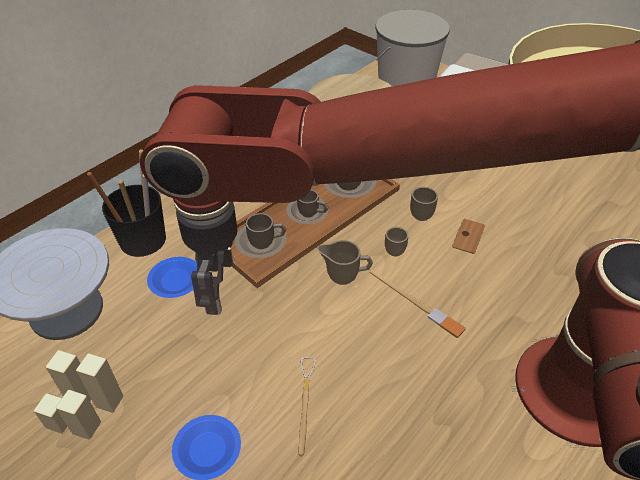

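```bash
python3 -c "
from plant import *
print(job_done(), state()['time'])"
```

```text
the job is handed in; nothing more can be done
the job is handed in; nothing more can be done
```

All three cups are on their own saucers, upright and released, and the job was handed in at about 27 s of the 88 s allowed; no verdict was reported. I fetched the large cup first, then the small, then the medium. Each was gripped across its walls, square to the handle, and lowered until the saucer took the load before I opened the fingers.

**Cups and saucers:** The scene camera puts each cup about 1–4 mm from its saucer's centre, against a limit of 10 mm. The large cup is the furthest out at about 3–4 mm. No saucer looks tilted or shifted in the last pictures.

**Beakers and jug:** They stand upright, and their detected positions differ from the start by only a few millimetres, which is within the detector's noise.

**Checks that failed or disagreed:**
- In the last side picture the arm hid most of the large cup, so that fit was meaningless. The small cup's side fit was poor for the same reason. I relied on the scene picture for both.
- The last scene search also missed the large cup, so its figure comes from the fit made just after I released it. The final scene picture shows it standing unchanged.

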